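# Set the leather splitter to its third notch and clamp it

### The job

Set up the green leather splitter for the next strap: with a fingertip push the red-handled gauge lever away from its parked end, click by click, until it drops into the third notch, without running past it, and leave it seated there. Then press the orange clamp lever down until it stops, so that the setting is locked. Only push and press: take neither handle between the fingers, and leave everything else on the bench where it is.

Things in the scene. Friction and masses are not known exactly. Their poses are not given: they have to be found in the camera images.
- splitter: Green cast-iron bench splitter, bolted down: foot 165 x 225 x 14 mm; two cheeks, outer faces 92 mm either side of the middle, 100 mm tall; feed plate, roller and blade between them (top about 108 mm). Origin: middle of the underside, on the bench. Its -x side (feed plate) is the front, facing the robot within 0.25 rad; +y is its left, where the gauge lever is; z up.
- gauge (a joint): Gauge lever angle, rad: 0 = parked, leaning 0.6 to the splitter's -x; grows as it swings over to +x; far stop 1.2. Starts within 0 to 0.1, runs free to about 0.14, then a spring plunger clicks over teeth: notches 1 to 5 at 0.35, 0.55, 0.75, 0.95, 1.15, crests midway. Takes 3 to 7 N at the handle per click; past a crest it snaps ahead of the finger into the notch and stays.
- gauge_handle (a point): Middle of the red handle: round bar 20 mm thick, 44 mm long, along the splitter's y, outboard of the steel lever bar. At lever angle a it lies 110*sin(a-0.6) mm along the splitter's x and 110*cos(a-0.6) mm up from gauge_pivot. Free space 60 mm in front, behind and below. Site x: across the lever, its way of travel; y: along the handle; z: outward along the lever.
- gauge_pivot (a point): Point on the gauge lever's axis (along the splitter's y), in line with the handle's middle: 141 mm to the splitter's left (+y) of its middle, 65 mm above the bench. Does not move.
- clamp (a joint): Orange clamp lever angle, rad: 0 = fully raised, 0.65 above level; grows as it is pressed down; 0.60 = at the stop, nearly level, locked. Starts within 0 to 0.15. Even friction: about 2.5 to 5 N when pressed 35 to 60 mm from the pivot; stays where it is left.
- clamp_pad (a point): Point on the top face of the orange clamp lever, 60 mm from its pivot. The lever, on the splitter's right (-y), is 83 mm long from the pivot, 14 mm wide (18 at the end), 10 mm thick, and points to the splitter's -x, upwards until pressed. Site x: towards the pivot; y: along the pivot; z: out of the top face.
- clamp_pivot (a point): Point on the clamp lever's axis (along the splitter's y): 108 mm to the splitter's right (-y) of its middle, 65 mm above the bench. Does not move.
- glue_jar: Amber glass jar with white lid, 62 mm across, 92 mm tall, loose, to be left alone. Origin: centre of its underside.
- wax_tin: Yellow tin, 72 mm across, 45 mm tall, loose, to be left alone. Origin: centre of its underside.
- tape: Black and yellow tape measure, 68 x 34 x 62 mm, loose, to be left alone. Origin: centre of its underside.
- mallet: Black rubber mallet with a wooden handle, lying, 280 mm long, 54 mm tall at the head (head at its +x end, 90 mm from the origin), loose, to be left alone. Origin: on the bench below the handle's middle.
- block: Wooden block 70 x 120 x 45 mm with four steel punches standing in it, up to 115 mm tall, loose, to be left alone. Origin: centre of its underside.
- upright: Flat aluminium brace upright with a steel joint disc at one end, 227 mm long (along its x), 33 mm at the disc, 5 to 7 mm thick, lying loose, to be left alone. Origin: centre of the bar's underside.

How it is judged:
On the way, in this order (a step that is already met when the one before it is completed fails the run):
1. the gauge lever sits in the third notch, the clamp still raised (value of joint gauge between 0.7 and 0.8 rad and value of joint clamp below 0.35 rad), for 0.3 s.
2. the clamp lever is pressed down to its stop, the gauge lever still in the third notch (value of joint gauge between 0.7 and 0.8 rad and value of joint clamp above 0.56 rad), for 0.2 s.
At the end, for the whole second after the job is handed in: The gauge lever rests in the third notch (0.75 rad, within 0.05), and the clamp lever is down at its stop (at least 0.56 of its 0.60 rad) (all of step 2 and velocity of joint gauge between -0.05 and 0.05 rad/s); the robot touches nothing.
It fails at once if the gauge lever was run past the third notch (beyond 0.87 rad, over the next crest) (value of joint gauge above 0.87 rad).
It fails at once if the red handle was taken between the fingers (x of the grasp point in the frame of gauge_handle between -0.007 and 0.007 m and y of the grasp point in the frame of gauge_handle between -0.03 and 0.03 m and z of the grasp point in the frame of gauge_handle between -0.012 and 0.012 m).
It fails at once if the orange clamp lever was taken between the fingers (x of the grasp point in the frame of clamp_pad between -0.025 and 0.035 m and y of the grasp point in the frame of clamp_pad between -0.008 and 0.008 m and z of the grasp point in the frame of clamp_pad between -0.016 and 0.005 m).
It fails at once if something else on the bench was moved by more than 20 mm, or lifted (distance of any of glue_jar, wax_tin, tape, mallet, block, upright from where it was at the start of the episode above 0.02 m).
It also fails if it takes over 59 s, if anything falls off the work surface, if the arm or the gripper's body presses on something with over 40 N, if the wrist force passes 120 N, or if a joint passes its speed limit or range.

### The arm

A 6-joint arm with a two-finger parallel gripper is mounted at the origin on the work surface. World frame = base frame: x ahead of the robot, y to its left, z up, the work surface at z = 0. Lengths are in m, angles in rad, forces in N, time in s.
With the tool pointing down it reaches from about 0.325 to 0.85 m from the base axis. Payload 4.4 kg.
Tool frame: the origin (TCP) lies midway between the tips of the shut fingers; the grasp point (between the pads) lies 19 mm behind it (arm.tcp_to_grasp is the distance from the TCP to the grasp point, in m); z points along the fingers, y is the line along which they close (so a half turn about z gives the same grasp; the last joint's range is limited). The gripper opens to 94 mm and grips with 3 to 60 N. Pads are 16 mm wide; open, the fingers measure 119 mm over their backs; the gripper's body (75 mm by 177 mm) begins 78 mm behind the grasp point.
Start: joints at [-1.498, 0.207, 1.542, -0, 1.393, -0.15], TCP at [0.127, -0.561, 0.205] pointing down, gripper open.
Joint ranges: [-2.73, 2.73], [-0.86, 2.22], [0.23, 2.46], [-1.11, 4.25], [0.08, 2.63], [-2.82, 2.82]. Speed limits (rad/s): [2.79, 2.79, 3.14, 3.14, 3.14, 3.14].

### API

Orientations are given as a unit quaternion [w, x, y, z].
In Python, from bench import arm, read_camera gives the robot as it stands.
- The arm moves only by the tool play_rows, never from a script. Its argument "targets" is a list of rows, each a list of 3 entries, a list of its own where there are three numbers: the opening, from -1 (shut) to 1 (fully open), then the shift along the tool's x, y, z each as a share of 25 cm, from -1 to 1, then the turn about the tool's z as a share of 90 degrees, from -1 to 1. A call has exactly 10 rows; each row is the pose to reach, as a shift and turn from the pose commanded when the call began, along the tool's axes at that moment; what a row does not reach only later rows make up. A row lasts 1/12 s, in which the tool goes at most 41.7 mm and 7.16 degrees, less where a joint would pass 70% of its speed; a pose out of reach is approached as far as the arm can. A call with a number of a shift or a turn outside -1 to 1 is refused whole. A call with a gripper value outside its range is refused whole. The fingers move at their own pace and stop on an object; "force" is the grip in N (left out, the last holds). Time passes only in rows, so rows that repeat a pose let the fingers close, or fill a call up. It gives the time, the measured TCP pose, the force, the opening and the grip force at its end, in the units of the state.
- arm.state(): the state, without advancing time (a new reading comes with each control period).
- read_camera(name): name is "side" or "top"; returns a dict with "color" (400x640x3 uint8, red, green, blue), "range_z" (400x640 float32, m along the optical axis (not along the pixel's ray), 0 where there is no reading), "fov_y" (degrees; the focal length in pixels is half the picture's height over the tangent of half this angle, whatever the lens; pixels are square), "cx", "cy" (the principal point, pixels), "D" ([k1, k2, p1, p2, k3] as OpenCV has them; the pictures are not rectified), "rvec" (rotation vector, rad) and "tvec" (3), from world to camera coordinates, as OpenCV has them. Camera axes: x right, y down, z forward; pixel columns grow to the right and rows downward; lengths in m; the calibration is good to about 2 mm. A picture is of the moment at which its call begins.
- arm.hand_in(): hands the job in; it is judged then, once.
The state is a dict: "t": time; "joint_pos": joint angles; "qvel": joint speeds; "effort": joint torques, N m; "tcp_pos": TCP position; "orientation": TCP orientation; "contact_force": force on the tool from outside, world axes, zero at the start; "moment": the same for the moment, N m; "opening": opening from 0.0 (shut) to 1.0 (fully open); "finger_force": force on a finger pad.
Only numpy, scipy, OpenCV 4.12 (cv2) and the standard library are available. Lean on these libraries where they do the work, as an engineer would, in place of code of your own. Each camera call takes 0.05 s, during which the arm holds its last target. There are 200 camera calls.

## Working session

There is one attempt and no reset: what is moved stays moved. The work goes in short steps, Python scripts to look and compute and a tool call to move; the robot and the scene stay as the last step left them, time stands still between calls to the robot, and variables do not carry over. Pictures are saved under pics/ and viewed, at most 10 in all, crops included, and the job is handed in when it is done.

Besides the shell and the picture viewer there is one more tool, called after ">>>" in YAML: its name, and indented under it one key for each argument. play_rows: Moves the arm, as the interface text tells. Its arguments: {"type":"object","properties":{"targets":{"type":"array"},"force":{"type":"number"}},"required":["targets"]}

```bash
ls; mkdir -p pics
cat > h.py <<'E'
import numpy as np, cv2
from bench import arm, read_camera
from scipy.spatial.transform import Rotation as R
def K(c):
    f=200/np.tan(np.radians(c["fov_y"])/2); return np.array([[f,0,c["cx"]],[0,f,c["cy"]],[0,0,1]])
def cloud(c):
    h,w=c["range_z"].shape
    uv=np.stack(np.meshgrid(np.arange(w),np.arange(h)),-1).reshape(-1,1,2).astype(np.float64)
    n=cv2.undistortPoints(uv,K(c),np.array(c["D"])).reshape(h,w,2)
    z=c["range_z"]; P=np.dstack([n*z[...,None],z])
    Rm=cv2.Rodrigues(np.array(c["rvec"]))[0]
    P=(P-np.array(c["tvec"]).ravel())@Rm
    P[z==0]=np.nan
    return P
E
python3 - <<'E'
from h import *
for n in("top","side"):
    c=read_camera(n); cv2.imwrite(f"pics/{n}0.png",c["color"][...,::-1])
    np.savez(n+"0.npz",**c)
    Rm=cv2.Rodrigues(np.array(c["rvec"]))[0]; print(n,-Rm.T@np.array(c["tvec"]).ravel(),Rm[2])
s=arm.state();print(s["tcp_pos"],s["orientation"],s["t"])
E
```

```text
pics
top [0.53742415 0.04810402 1.00035083] [ 4.81783769e-02 -5.83062485e-04 -9.98838578e-01]
side [0.53952409 0.70617138 0.69571501] [ 0.03325521 -0.7647896  -0.64342129]
[ 0.12701174 -0.56004109  0.2044053 ] [-1.04018590e-03  9.93797894e-01  1.11196506e-01  4.33650634e-05] 0.1
```

View pics/top0.png

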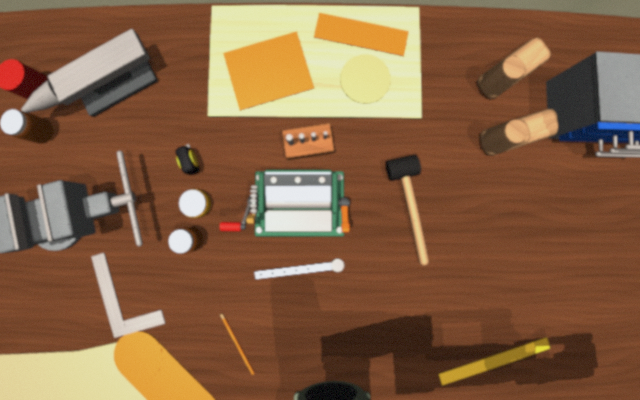

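View pics/side0.png

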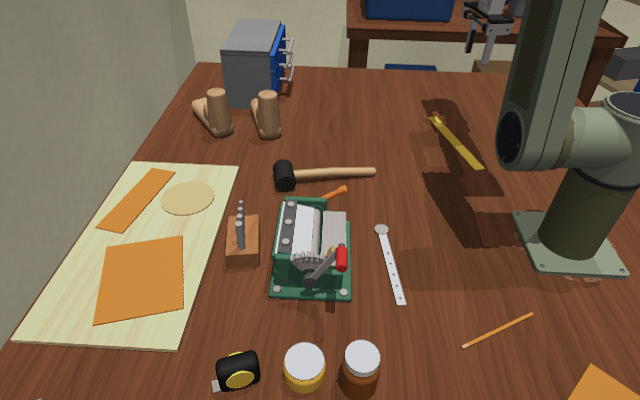

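The top view shows the splitter at about (300,203), the red handle at (230,227) and the orange clamp at (345,217). The jar and tin are at (181,240) and (193,203). In the side view the handle is at (341,258) and the clamp at (335,192). Next I measure these points.

Run:
```python
from h import *
def ld(n): return dict(np.load(n+"0.npz"))
for n,boxes in (("top",dict(red=(210,215,248,240),org=(335,195,360,240),jar=(160,225,200,255),tin=(175,185,215,220),grn=(240,160,360,245))),("side",dict(red=(325,240,352,275),org=(315,180,350,203),grn=(262,190,360,305)))):
    c=ld(n);P=cloud(c);hsv=cv2.cvtColor(c["color"],cv2.COLOR_RGB2HSV)
    for k,(a,b,e,d) in boxes.items():
        h,s,v=[hsv[b:d,a:e,i].astype(int) for i in range(3)]
        m={"red":((h<6)|(h>174))&(s>170)&(v>100),"org":(h>7)&(h<17)&(s>190)&(v>140),"grn":(h>55)&(h<95)&(s>80)}.get(k,(s<60)&(v>150))
        q=P[b:d,a:e][m]; q=q[np.isfinite(q).all(1)]
        ys,xs=np.nonzero(m)
        print(n,k,m.sum(),"px",xs.mean()+a,ys.mean()+b,"med",np.median(q,0).round(4),"lo",np.percentile(q,3,0).round(4),"hi",np.percentile(q,97,0).round(4))
        if k=="grn":
            for lo,hi in((.005,.022),(.09,.108)):
                f=q[(q[:,2]>lo)&(q[:,2]<hi)]
                r=cv2.minAreaRect(f[:,:2].astype(np.float32)*1000);print("  z",lo,len(f),r, cv2.boxPoints(r).round(0).tolist())
        if k in("red","org"):
            u,S,vt=np.linalg.svd(q-q.mean(0),full_matrices=False);print("  axis",vt[0].round(3),"mean",q.mean(0).round(4))
```

```text
top red 206 px 229.39320388349515 226.49514563106797 med [0.5165 0.2311 0.1699] lo [5.018e-01 2.080e-01 2.000e-04] hi [0.5269 0.2887 0.1734]
  axis [ 0.075 -0.258  0.963] mean [0.5167 0.2331 0.1486]
top org 145 px 345.41379310344826 219.6206896551724 med [ 0.5323 -0.0227  0.1016] lo [ 5.079e-01 -3.960e-02 -4.000e-04] hi [ 0.5627 -0.0159  0.1193]
  axis [-0.083  0.127  0.988] mean [ 0.5334 -0.0237  0.0894]
top jar 464 px 179.4418103448276 241.0689655172414 med [0.4806 0.3625 0.0933] lo [0.4552 0.3373 0.0017] hi [0.5041 0.4157 0.0968]
top tin 604 px 191.66390728476821 202.54304635761588 med [0.5712 0.35   0.0464] lo [0.5437 0.3201 0.0018] hi [0.6011 0.3938 0.0495]
top grn 1050 px 301.95142857142855 208.3895238095238 med [0.5571 0.0441 0.0633] lo [ 0.4936 -0.0179  0.0128] hi [0.6378 0.1919 0.1035]
  z 0.005 471 ((572.939208984375, 87.45266723632812), (158.7562255859375, 216.961669921875), 0.38839560747146606) [[493.0, 195.0], [494.0, -22.0], [653.0, -20.0], [652.0, 196.0]]
  z 0.09 445 ((596.0264282226562, 87.85729217529297), (92.63034057617188, 182.8183135986328), 0.13606807589530945) 
[... 244 characters left out ...]
0.1672]
side org 18 px 336.1666666666667 193.77777777777777 med [ 0.5272 -0.0143  0.1022] lo [ 0.5079 -0.0164  0.0882] hi [ 0.5445 -0.011   0.1152]
  axis [ 0.813 -0.067 -0.579] mean [ 0.5258 -0.014   0.1025]
side grn 2882 px 308.7723802914643 269.1214434420541 med [0.5793 0.1785 0.0273] lo [0.4917 0.0041 0.0086] hi [0.6455 0.1991 0.0997]
  z 0.005 1341 ((570.8970947265625, 87.69850158691406), (162.91366577148438, 227.39723205566406), 0.6108960509300232) [[488.0, 201.0], [491.0, -27.0], [654.0, -25.0], [651.0, 202.0]]
  z 0.09 424 ((619.4751586914062, 79.6324462890625), (200.52183532714844, 91.16637420654297), 71.48825073242188) [[544.0, -1.0], [631.0, -30.0], [695.0, 160.0], [608.0, 189.0]]
```

>>> play_rows:
  targets:
    - [-1, [0.99, -0.39, -0.32], 0.142]
    - [-1, [0.99, -0.39, -0.32], 0.142]
    - [-1, [0.99, -0.39, -0.32], 0.142]
    - [-1, [0.99, -0.39, -0.32], 0.142]
    - [-1, [0.99, -0.39, -0.32], 0.142]
    - [-1, [0.99, -0.39, -0.32], 0.142]
    - [-1, [0.99, -0.39, -0.32], 0.142]
    - [-1, [0.99, -0.39, -0.32], 0.142]
    - [-1, [0.99, -0.39, -0.32], 0.142]
    - [-1, [0.99, -0.39, -0.32], 0.142]

```text
t: 0.93
tcp_pos: [0.3463, -0.4109, 0.2847]
orientation: [-0.0, 1.0, -0.0, -0.001]
contact_force: [-0.3, -0.8, -0.5]
opening: 0.326
finger_force: 0.0
```

>>> play_rows:
  targets:
    - [-1, [0.44, -1, 0], 0]
    - [-1, [0.44, -1, 0], 0]
    - [-1, [0.44, -1, 0], 0]
    - [-1, [0.44, -1, 0], 0]
    - [-1, [0.44, -1, 0], 0]
    - [-1, [0.44, -1, 0], 0]
    - [-1, [0.44, -1, 0], 0]
    - [-1, [0.44, -1, 0], 0]
    - [-1, [0.44, -1, 0], 0]
    - [-1, [0.44, -1, 0], 0]

```text
t: 1.77
tcp_pos: [0.4561, -0.1626, 0.2848]
orientation: [0.0, 1.0, -0.001, -0.001]
contact_force: [-0.4, -0.1, -0.7]
opening: 0.005
finger_force: 0.0
```

>>> play_rows:
  targets:
    - [-1, [0, -1, 0], 0]
    - [-1, [0, -1, 0], 0]
    - [-1, [0, -1, 0], 0]
    - [-1, [0, -1, 0], 0]
    - [-1, [0, -1, 0], 0]
    - [-1, [0, -1, 0], 0]
    - [-1, [0, -1, 0], 0]
    - [-1, [0, -1, 0], 0]
    - [-1, [0, -1, 0], 0]
    - [-1, [0, -1, 0], 0]

```text
t: 2.6
tcp_pos: [0.4573, 0.0867, 0.2852]
orientation: [0.0, 1.0, -0.002, -0.0]
contact_force: [-0.3, -0.0, -0.4]
opening: 0.008
finger_force: 0.0
```

>>> play_rows:
  targets:
    - [-1, [0, -0.58, 0], 0]
    - [-1, [0, -0.58, 0], 0]
    - [-1, [0, -0.58, 0], 0]
    - [-1, [0, -0.58, 0], 0]
    - [-1, [0, -0.58, 0], 0]
    - [-1, [0, -0.58, 0.2], 0]
    - [-1, [0, -0.58, 0.4], 0]
    - [-1, [0, -0.58, 0.57], 0]
    - [-1, [0, -0.58, 0.57], 0]
    - [-1, [0, -0.58, 0.57], 0]

```text
t: 3.43
tcp_pos: [0.4532, 0.2298, 0.1372]
orientation: [0.002, 1.0, -0.002, -0.006]
contact_force: [-0.9, -1.3, -0.5]
opening: 0.006
finger_force: 0.0
```

>>> play_rows:
  targets:
    - [-1, [0.05, 0, 0], 0]
    - [-1, [0.09, 0, 0], 0]
    - [-1, [0.12, 0, 0], 0]
    - [-1, [0.14, 0, 0], 0]
    - [-1, [0.16, 0, 0], 0]
    - [-1, [0.18, 0, 0], 0]
    - [-1, [0.2, 0, 0], 0]
    - [-1, [0.21, 0, 0], 0]
    - [-1, [0.22, 0, 0], 0]
    - [-1, [0.22, 0, 0], 0]

```text
t: 4.27
tcp_pos: [0.5115, 0.2342, 0.1432]
orientation: [0.0, 1.0, 0.0, -0.001]
contact_force: [-3.1, 0.5, 2.7]
opening: 0.005
finger_force: 1.5
```

```bash
cat > g.py <<'E'
from h import *
import sys
def gauge(save=None):
    c=read_camera("side");P=cloud(c);hsv=cv2.cvtColor(c["color"],cv2.COLOR_RGB2HSV).astype(int)
    h,s,v=np.moveaxis(hsv,-1,0);m=((h<6)|(h>174))&(s>170)&(v>100)
    b=np.zeros_like(m);b[225:290,260:365]=1;m&=b
    q=P[m];q=q[np.isfinite(q).all(1)];q=q[(q[:,2]>.14)&(q[:,1]<.28)]
    x0,x1=np.percentile(q[:,0],[3,97]);zt=np.percentile(q[:,2],97)
    print(len(q),"handle x",x0.round(4),x1.round(4),"median",np.median(q,0).round(4),"top",zt.round(4),"y",np.percentile(q[:,1],[3,97]).round(3),
      "a from x",(.6+np.arcsin(((x0+x1)/2-.5705)/.11)).round(3))
    s=arm.state();print("t",s["t"],"tcp",np.round(s["tcp_pos"],4),"F",np.round(s["contact_force"],1))
    if save: cv2.imwrite(save,cv2.resize(c["color"][150:310,230:430,::-1],None,fx=3,fy=3))
gauge(sys.argv[1] if len(sys.argv)>1 else None)
E
python3 g.py pics/g1.png
```

```text
3 handle x 0.5255 0.5332 median [0.5301 0.2499 0.1644] top 0.1646 y [0.248 0.25 ] a from x 0.217
t 4.3167 tcp [0.5117 0.2342 0.1432] F [-3.1 -0.   2.1]
```

View pics/g1.png

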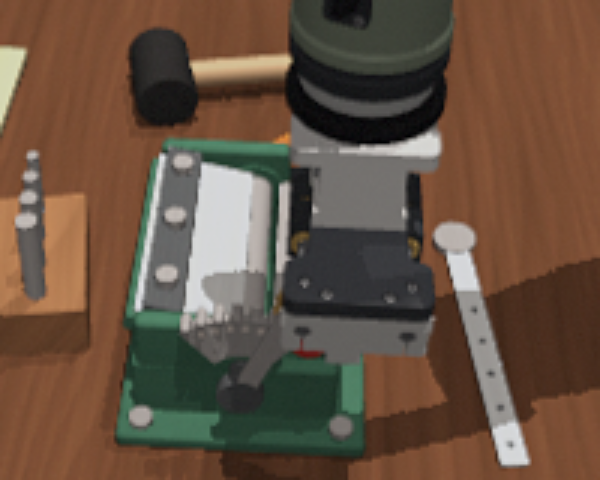

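>>> play_rows:
  targets:
    - [-1, [0.015, 0, 0], 0]
    - [-1, [0.03, 0, 0], 0]
    - [-1, [0.045, 0, 0], 0]
    - [-1, [0.06, 0, 0], 0]
    - [-1, [0.075, 0, 0], 0]
    - [-1, [0.09, 0, 0], 0]
    - [-1, [0.105, 0, 0], 0]
    - [-1, [0.12, 0, 0], 0]
    - [-1, [0.13, 0, 0], 0]
    - [-1, [0.13, 0, 0], 0]

```text
t: 5.15
tcp_pos: [0.5455, 0.2338, 0.1429]
orientation: [-0.0, 1.0, -0.0, 0.0]
contact_force: [-1.0, -0.4, -0.3]
opening: 0.002
finger_force: 0.0
```

```bash
python3 g.py
```

```text
Traceback (most recent call last):
  File "g.py", line 13, in <module>
    gauge(sys.argv[1] if len(sys.argv)>1 else None)
    ~~~~~^^^^^^^^^^^^^^^^^^^^^^^^^^^^^^^^^^^^^^^^^^
  File "g.py", line 8, in gauge
    x0,x1=np.percentile(q[:,0],[3,97]);zt=np.percentile(q[:,2],97)
          ~~~~~~~~~~~~~^^^^^^^^^^^^^^^
IndexError: index -1 is out of bounds for axis 0 with size 0
```

>>> play_rows:
  targets:
    - [-1, [-0.1, 0, 0], 0]
    - [-1, [-0.2, 0, 0], 0]
    - [-1, [-0.28, 0, 0], 0]
    - [-1, [-0.28, 0, 0], 0]
    - [-1, [-0.28, 0, 0], 0]
    - [-1, [-0.28, 0, 0], 0]
    - [-1, [-0.28, 0, 0], 0]
    - [-1, [-0.28, 0, 0], 0]
    - [-1, [-0.28, 0, 0], 0]
    - [-1, [-0.28, 0, 0], 0]

```text
t: 6.03
tcp_pos: [0.4751, 0.2339, 0.1429]
orientation: [-0.0, 1.0, -0.0, 0.0]
contact_force: [-0.9, 0.2, -0.2]
opening: 0.003
finger_force: 0.0
```

```bash
python3 g.py
```

```text
264 handle x 0.5552 0.5718 median [0.5635 0.2358 0.1821] top 0.185 y [0.21 0.25] a from x 0.537
t 6.0833 tcp [0.4749 0.2339 0.1428] F [-0.1 -0.3  0.4]
```

>>> play_rows:
  targets:
    - [-1, [0.1, 0, 0], 0]
    - [-1, [0.18, 0, 0], 0]
    - [-1, [0.24, 0, 0], 0]
    - [-1, [0.27, 0, 0], 0]
    - [-1, [0.29, 0, 0], 0]
    - [-1, [0.305, 0, 0], 0]
    - [-1, [0.32, 0, 0], 0]
    - [-1, [0.335, 0, 0], 0]
    - [-1, [0.35, 0, 0], 0]
    - [-1, [0.35, 0, 0], 0]

```text
t: 6.92
tcp_pos: [0.5632, 0.2339, 0.1431]
orientation: [-0.0, 1.0, -0.0, 0.001]
contact_force: [0.4, 0.4, 1.4]
opening: 0.006
finger_force: 0.0
```

>>> play_rows:
  targets:
    - [-1, [0, 0, 0], 0]
    - [-1, [-0.1, 0, 0], 0]
    - [-1, [-0.2, 0, 0], 0]
    - [-1, [-0.3, 0, 0], 0]
    - [-1, [-0.34, 0, 0], 0]
    - [-1, [-0.34, 0, 0], 0]
    - [-1, [-0.34, 0, 0], 0]
    - [-1, [-0.34, 0, 0], 0]
    - [-1, [-0.34, 0, 0], 0]
    - [-1, [-0.34, 0, 0], 0]

```text
t: 7.75
tcp_pos: [0.4782, 0.2339, 0.1431]
orientation: [-0.0, 1.0, -0.0, 0.0]
contact_force: [-0.5, -0.3, 0.1]
opening: 0.008
finger_force: 0.0
```

```bash
python3 g.py
```

```text
257 handle x 0.5771 0.5928 median [0.5847 0.2359 0.1816] top 0.1841 y [0.21  0.251] a from x 0.732
t 7.8 tcp [0.478  0.2339 0.143 ] F [ 0.6 -0.5 -0.5]
```

Run:
```python
from h import *
c=dict(np.load("top0.npz"));P=cloud(c);hsv=cv2.cvtColor(c["color"],cv2.COLOR_RGB2HSV).astype(int)
b,d,a,e=195,240,335,360
h,s,v=[hsv[b:d,a:e,i] for i in range(3)];m=(h>5)&(h<18)&(s>170)&(v>120)
q=P[b:d,a:e][m];q=q[(q[:,2]>.075)]
for lo in np.arange(.5,.575,.01):
    t=q[(q[:,0]>=lo)&(q[:,0]<lo+.01)]
    if len(t): print(lo.round(3),len(t),t.mean(0).round(4),t[:,1].min().round(4),t[:,1].max().round(4))
```

```text
0.5 5 [ 0.5079 -0.023   0.1145] -0.0276 -0.0185
0.51 31 [ 0.5149 -0.0214  0.1176] -0.0274 -0.014
0.52 24 [ 0.5245 -0.0215  0.1118] -0.0281 -0.014
0.53 27 [ 0.535  -0.0211  0.1027] -0.0266 -0.0148
0.54 21 [ 0.5448 -0.0203  0.0967] -0.0271 -0.0148
0.55 20 [ 0.5545 -0.0202  0.0896] -0.0253 -0.0153
0.56 17 [ 0.5627 -0.0199  0.0831] -0.0255 -0.0135
```

>>> play_rows:
  targets:
    - [-1, [0, 0, -0.1], 0]
    - [-1, [0, 0, -0.25], 0]
    - [-1, [0, 0, -0.4], 0]
    - [-1, [0, 0.17, -0.4], 0]
    - [-1, [0.1, 0.33, -0.4], 0]
    - [-1, [0.19, 0.5, -0.4], 0]
    - [-1, [0.19, 0.67, -0.4], 0]
    - [-1, [0.19, 0.83, -0.4], 0]
    - [-1, [0.19, 1, -0.4], 0]
    - [-1, [0.19, 1, -0.4], 0]

```text
t: 8.63
tcp_pos: [0.5249, -0.0216, 0.2429]
orientation: [0.001, 1.0, -0.003, 0.0]
contact_force: [0.6, -0.0, 0.7]
opening: 0.003
finger_force: 0.0
```

>>> play_rows:
  targets:
    - [-1, [0, 0.028, 0], 0]
    - [-1, [0, 0.028, 0.1], 0]
    - [-1, [0, 0.028, 0.2], 0]
    - [-1, [0, 0.028, 0.3], 0]
    - [-1, [0, 0.028, 0.38], 0]
    - [-1, [0, 0.028, 0.42], 0]
    - [-1, [0, 0.028, 0.43], 0]
    - [-1, [0, 0.028, 0.43], 0]
    - [-1, [0, 0.028, 0.43], 0]
    - [-1, [0, 0.028, 0.43], 0]

```text
t: 9.47
tcp_pos: [0.526, -0.023, 0.1372]
orientation: [0.0, 1.0, 0.0, 0.002]
contact_force: [0.7, -0.4, -0.1]
opening: 0.004
finger_force: 0.0
```

Run:
```python
from h import *
c=read_camera("side");cv2.imwrite("pics/c1.png",cv2.resize(c["color"][150:310,230:430,::-1],None,fx=3,fy=3))
s=arm.state();print(np.round(s["tcp_pos"],4),s["contact_force"])
```

```text
[ 0.5258 -0.0231  0.1372] [0.22026443 0.64376281 0.04253286]
```

View pics/c1.png

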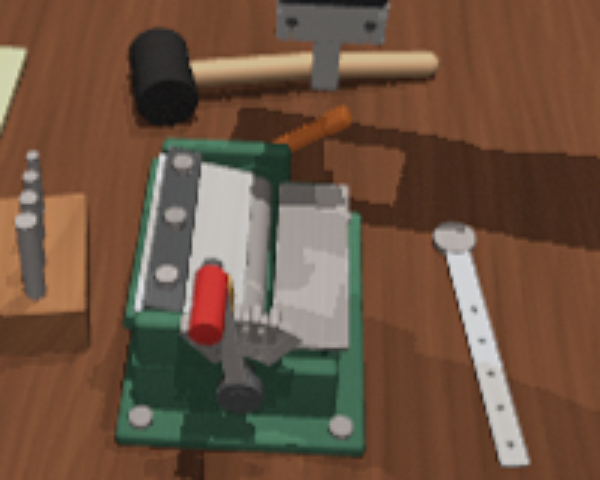

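The crop shows the shut fingertips at (325,85), just above the orange lever at (325,125). The red handle is standing at the third-notch angle, and the way down is clear.

>>> play_rows:
  targets:
    - [-1, [0, 0, 0.04], 0]
    - [-1, [0, 0, 0.07], 0]
    - [-1, [0, 0, 0.1], 0]
    - [-1, [0, 0, 0.125], 0]
    - [-1, [0, 0, 0.15], 0]
    - [-1, [0, 0, 0.175], 0]
    - [-1, [0, 0, 0.2], 0]
    - [-1, [0, 0, 0.22], 0]
    - [-1, [0, 0, 0.236], 0]
    - [-1, [0, 0, 0.236], 0]

```text
t: 10.35
tcp_pos: [0.5238, -0.023, 0.0753]
orientation: [-0.0, 1.0, -0.0, -0.001]
contact_force: [-0.1, 0.8, -0.4]
opening: 0.005
finger_force: 0.0
```

>>> play_rows:
  targets:
    - [-1, [0, 0, 0.004], 0]
    - [-1, [0, 0, 0.008], 0]
    - [-1, [0, 0, 0.012], 0]
    - [-1, [0, 0, 0.016], 0]
    - [-1, [0, 0, 0.02], 0]
    - [-1, [0, 0, 0.02], 0]
    - [-1, [0, 0, 0.02], 0]
    - [-1, [0, 0, 0.02], 0]
    - [-1, [0, 0, 0.02], 0]
    - [-1, [0, 0, 0.02], 0]

```text
t: 11.18
tcp_pos: [0.5248, -0.023, 0.0745]
orientation: [0.0, 1.0, 0.0, 0.0]
contact_force: [-7.2, 1.7, 17.9]
opening: 0.008
finger_force: 8.7
```

>>> play_rows:
  targets:
    - [-1, [0, 0, 0.004], 0]
    - [-1, [0, 0, 0.004], 0]
    - [-1, [0, 0, 0.004], 0]
    - [-1, [0, 0, 0], 0]
    - [-1, [0, 0, -0.1], 0]
    - [-1, [0, 0, -0.25], 0]
    - [-1, [0, 0, -0.4], 0]
    - [-1, [0, 0, -0.55], 0]
    - [-1, [0, 0, -0.6], 0]
    - [-1, [0, 0, -0.6], 0]

```text
t: 12.02
tcp_pos: [0.5281, -0.0237, 0.2269]
orientation: [0.001, 1.0, -0.0, 0.006]
contact_force: [0.7, -0.0, -0.5]
opening: 0.004
finger_force: 0.0
```

>>> play_rows:
  targets:
    - [-1, [-0.16, 0.16, 0], 0]
    - [-1, [-0.3, 0.3, 0], 0]
    - [-1, [-0.4, 0.45, 0], 0]
    - [-1, [-0.4, 0.6, 0], 0]
    - [-1, [-0.4, 0.8, 0], 0]
    - [-1, [-0.4, 0.9, 0], 0]
    - [-1, [-0.4, 0.9, 0], 0]
    - [-1, [-0.4, 0.9, 0], 0]
    - [-1, [-0.4, 0.9, 0], 0]
    - [-1, [-0.4, 0.9, 0], 0]

```text
t: 12.85
tcp_pos: [0.4241, -0.2463, 0.2202]
orientation: [-0.001, 1.0, 0.0, -0.001]
contact_force: [-0.8, -0.7, 0.4]
opening: 0.007
finger_force: 0.0
```

```bash
python3 g.py pics/e1.png
python3 - <<'E'
from h import *
c=read_camera("top");P=cloud(c);hsv=cv2.cvtColor(c["color"],cv2.COLOR_RGB2HSV).astype(int)
b,d,a,e=190,250,330,365
h,s,v=[hsv[b:d,a:e,i] for i in range(3)];m=(h>5)&(h<18)&(s>170)&(v>120)
q=P[b:d,a:e][m];q=q[q[:,2]>.04]
k=np.polyfit(q[:,0],q[:,2],1);print(len(q),"slope angle",np.arctan(-k[0]),"z at .513",np.polyval(k,.513),q[:,0].min(),q[:,0].max())
E
```

```text
253 handle x 0.5771 0.5928 median [0.5846 0.2351 0.1814] top 0.1843 y [0.209 0.251] a from x 0.732
t 12.9 tcp [ 0.4243 -0.2461  0.2205] F [-0.4 -0.1 -0.1]
88 slope angle 0.04632070587250458 z at .513 0.07625831183758885 0.49227607148376684 0.5608115590080368
```

View pics/e1.png

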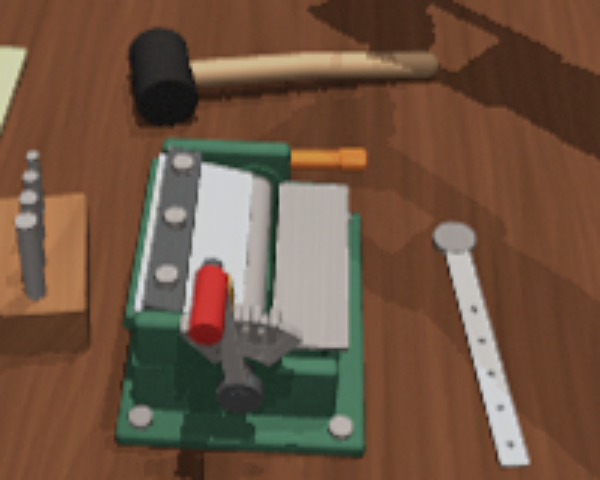

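The clamp, at (330,158), lies nearly level at 0.046 rad above level, so it is at its stop (0.60). The red handle at (208,303) is still in notch 3. The arm is clear, so I'm handing in.

```bash
python3 -c "
from bench import arm
print(arm.hand_in())"
```

```text
the job is handed in; nothing more can be done
None
```

The job is handed in: the gauge lever measured in the third notch, the clamp lever was pressed down to its stop, nothing else was touched, and the arm was clear; the judge returned no verdict.

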